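Zero the balance and point out the test weight

TASK

Start the balance check for a colleague: press the balance's large round key fully down with a fingertip and let it come back up, then point straight down at the largest weight in the case, with the tool point about 4 to 5 cm above the middle of its knob, for at least a second. Then show where it goes: point in the same way at the middle of the weighing pan and finish there, still pointing. Do not touch the weights or the pan, do not press the small keys, and leave everything else where it is.

Things in the scene. Friction and masses are not known exactly. Their poses are not given: they have to be found in the camera images.
- balance: white balance fixed to the table on either side, 290 mm deep (x) by 200 mm wide (y), turned up to 0.2 rad. Origin under its centre; its -x is the front, +y its left. Front panel flat, 46 mm above the table, with three round grey keys in a row, pressed downwards; rear housing (from 45 mm in front of the centre to the back) 68 mm high.
- tare (a joint): travel of the large key (m): 0 released, grows as pressed straight down, 0.004 at the stop; a spring returns it; about 4 N holds it fully down
- tare_top (a point): centre of the top of the large key, a 26 mm disc at the left end of the key row (balance frame x -0.115, y +0.062), facing up
- mode (a joint): travel (m) of a small 14 mm key in the middle of the row (balance frame x -0.115, y -0.025), 0 released, not to be pressed
- power (a joint): travel (m) of the other small 14 mm key, at the right end of the row (balance frame x -0.115, y -0.065), 0 released, not to be pressed
- pan: round flat steel weighing pan, 104 mm across, 6 mm thick, on the rear of the balance (balance frame x +0.05, y 0), its top 84 mm above the table; empty; origin at the centre of its underside
- pan_centre (a point): centre of the pan's top face, z up
- case: fixed low aluminium case without lid, 146 mm (its x) by 208 mm (its y), 60 mm high, blue lining with 2 x 3 open pockets of 61 x 59 mm, pocket floors 46 mm above the table, centres at x +-0.0335 and y -0.065, 0, 0.065 from the middle. Origin under its centre. It stands on the other side of the table from the balance.
- weight_a: loose steel weight with a knob on top, 44 mm across, 64 mm high, 500 g, the largest of the five, upright in a pocket of the case (any pocket); origin at the centre of its underside
- weight_b: loose steel weight with a knob on top, 32 mm across, 47 mm high, 200 g, upright in a pocket of the case (any pocket); origin at the centre of its underside
- weight_c: loose steel weight with a knob on top, 26 mm across, 38 mm high, 100 g, upright in a pocket of the case (any pocket); origin at the centre of its underside
- weight_d: loose steel weight with a knob on top, 21 mm across, 30 mm high, 50 g, upright in a pocket of the case (any pocket); origin at the centre of its underside
- weight_e: loose steel weight with a knob on top, 16 mm across, 23 mm high, 20 g, upright in a pocket of the case (any pocket); origin at the centre of its underside
- weight_a_top (a point): centre of the top of the largest weight's 30 mm wide knob, 64 mm over its underside, z up
- spoon: loose steel spoon, 150 mm long, under 40 mm high, lying along its x between the balance and the case; origin under its middle
- jar: loose closed jar, 60 mm across, 85 mm high, at the right-hand side; origin at the centre of its underside
- dish: loose shallow aluminium dish, 90 mm across, 14 mm high, at the left-hand side; origin at the centre of its underside
- calculator: loose white calculator lying flat, 150 x 85 mm, 16 mm high, at the right-hand side; origin under its centre
Not all that is in view belongs to the job. What is shaped like the weight_a but orange is not meant.

How it is judged:
By the outcome, as a careful person would: the job done as asked, in the order asked, and still so for the second after the job is handed in, with the robot touching nothing.
It also fails if it takes over 45 s, if anything falls off the work surface, if the arm or the gripper's body presses on something with over 40 N, if the wrist force passes 120 N, or if a joint passes its speed limit or range.

ROBOT

A 6-joint arm with a two-finger parallel gripper is mounted at the origin on the work surface. World frame = base frame: x ahead of the robot, y to its left, z up, the work surface at z = 0. Lengths are in m, angles in rad, forces in N, time in s.
With the tool pointing down it reaches from about 0.35 to 0.925 m from the base axis. Payload 6.4 kg.
Tool frame: the origin (TCP) lies between the finger pads, 19 mm behind the fingertips; this is the grasp point; z points along the fingers, y is the line along which they close (so a half turn about z gives the same grasp; the last joint's range is limited). The gripper opens to 85 mm and grips with 20 to 120 N. Pads are 22 mm wide; open, the fingers measure 114 mm over their backs; the gripper's body (76 mm by 85 mm) begins 54 mm behind the grasp point. The pads swing forward as they close: fully open they stand 13 mm farther back than shut.
Start: joints at [-1.468, 0.245, 1.558, -0, 1.339, -0.174], TCP at [0.178, -0.625, 0.25] pointing down, gripper open.
Joint ranges: [-3.13, 3.13], [-1.02, 2.26], [0.13, 2.54], [-0.95, 4.09], [0.21, 2.88], [-2.74, 2.74]. Speed limits (rad/s): [2.57, 2.57, 3.14, 3.14, 3.14, 3.14].

INTERFACE

Orientations are given as a unit quaternion [w, x, y, z].
In Python, from station import robot gives the robot as it stands. Calls block until the motion is done:
- robot.move_to(position, orientation): joint-space move of the TCP to a pose.
- robot.movel(position, rot=None, v=0.15, max_force=None): straight line of the TCP; rot=None keeps the orientation; v is the mean speed in m/s. With max_force (N) it stops when the force on the tool has changed by that much, and returns True; else False.
- robot.move_j(angles): joint-space move.
- robot.gripper_to(opening, grip_force=None): opening from 0.0 (shut) to 1.0 (fully open); grip_force is the grip in N (None keeps the last); returns when the fingers have stopped.
- robot.sleep(seconds).
- robot.ik(position, orientation): joint angles nearest the present ones, or None.
- robot.camera(name): name is "scene" or "top" or "wrist"; returns a dict with "pixels" (420x560x3 uint8, red, green, blue), "z_map" (420x560 float32, m along the optical axis (not along the pixel's ray), 0 where there is no reading), "intrinsics" (3x3 intrinsics, pixels), "k1" (the pictures are not rectified: a ray, as slopes to the right and down, at radius r is drawn at 1 + k1 r^2 times it, then the intrinsics apply), "R" (3x3) and "t" (3): a world point X has camera coordinates R X + t. Camera axes: x right, y down, z forward; pixel columns grow to the right and rows downward; lengths in m; the calibration is good to about 2 mm. A picture is of the moment at which its call begins.
A pose or a line that the arm cannot do raises robot.IKError and nothing moves.
- robot.close_job(): hands the job in; it is judged then, once.
Readings, each from a call of its own:
- robot.read_clock(): time.
- robot.read_joint_positions(): joint angles.
- robot.read_joint_vel(): joint speeds.
- robot.read_tau(): joint torques, N m.
- robot.read_tcp_pos(): TCP position.
- robot.read_ee_rot(): TCP orientation.
- robot.read_wrist_force(): force on the tool from outside, world axes, zero at the start.
- robot.read_wrist_torque(): the same for the moment, N m.
- robot.read_opening(): opening from 0.0 (shut) to 1.0 (fully open).
- robot.read_finger_force(): force on a finger pad.
Only numpy, scipy, OpenCV 4.12 (cv2) and the standard library are available. Lean on these libraries where they do the work, as an engineer would, in place of code of your own. Each camera call takes 0.05 s, during which the arm holds its last target. There are 200 camera calls.

## Working session

There is one attempt and no reset: what is moved stays moved. The work goes in short steps, each a Python script; the robot and the scene stay as the last script left them, time stands still between calls to the robot, and variables do not carry over. Pictures are saved under pics/ and viewed, at most 10 in all, crops included, and the job is handed in when it is done.

```bash
mkdir -p pics; cat > h.py <<'E'
import numpy as np, cv2
from station import robot
def cam(n):
    c=robot.camera(n); return c
def ray(c,uv):
    K=c["intrinsics"]; d=cv2.undistortPoints(np.array([[uv]],float),K,None)[0,0] if 0 else np.array([(uv[0]-K[0,2])/K[0,0],(uv[1]-K[1,2])/K[1,1]])
    s=d.copy()
    for _ in range(20): s=d/(1+c["k1"]*(s@s))
    R=np.array(c["R"]); o=-R.T@np.array(c["t"]); return o,R.T@np.array([s[0],s[1],1.])
def onz(c,uv,z):
    o,d=ray(c,uv); return o+d*(z-o[2])/d[2]
def depth(c,uv):
    o,d=ray(c,uv); u,v=int(round(uv[0])),int(round(uv[1])); return o+d*np.median(c["z_map"][v-1:v+2,u-1:u+2])
def save(c,n): cv2.imwrite("pics/"+n,c["pixels"][:,:,::-1])
E
python3 - <<'E'
from h import *
import pickle
print(robot.read_clock())
for n in("top","scene"):
    c=cam(n); save(c,n+"1.png"); pickle.dump(dict(c),open(n+".pkl","wb")); print(n,c["k1"],c["intrinsics"][0],-np.array(c["R"]).T@c["t"])
E
```

```text
0.0
top 0.017785498090166833 [502.07707245   0.         285.56115016] [ 0.22146276 -0.01398359  1.56959913]
scene -0.04052501885226547 [381.13665822   0.         280.69366285] [ 1.36603513 -0.11075826  1.25413889]
```

View pics/top1.png

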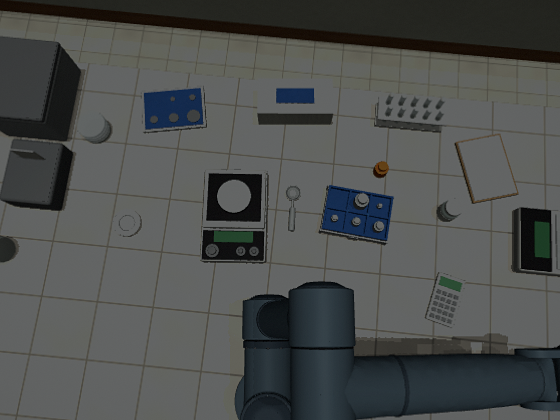

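View pics/scene1.png

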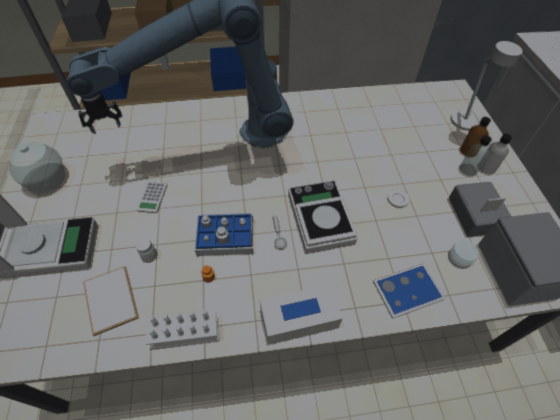

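The top picture shows the balance at (235,215), with its large key at (212,250) and its pan at (234,196). The weight case is at (357,213) and the orange decoy stands outside it at (381,169).

Things that could be mistaken for the target:
- **Weight:** the candidates in the case are (362,200), (334,217), (356,221), (379,227) and (380,207). There is also the orange one at (381,169) and a flat blue board at (174,110).
- **Balance:** a second balance-like device stands at (535,240).
- **Key:** the other keys are at (240,251) and (254,251).

I choose (362,200) as the weight and (212,250) as the key, and will check both in a crop.

```bash
python3 - <<'E'
from h import *
import pickle
t=pickle.load(open("top.pkl","rb")); s=pickle.load(open("scene.pkl","rb"))
p=t["pixels"][:,:,::-1]
a=cv2.resize(p[160:270,195:275],None,fx=5,fy=5,interpolation=cv2.INTER_CUBIC)
b=cv2.resize(p[160:270,315:395],None,fx=5,fy=5,interpolation=cv2.INTER_CUBIC)
cv2.imwrite("pics/crop.png",cv2.convertScaleAbs(np.hstack([a,b]),alpha=1.6))
for n,uv in dict(key=(212,250),mode=(240,251),power=(254,251),pan=(234,196),w1=(362,200),w2=(334,217),w3=(356,221),w4=(379,227),w5=(380,207),fl=(228,232)).items(): print(n,depth(t,uv).round(4))
for n,uv in dict(key=(329,185),pan=(326,217),w1=(222,233)).items(): print("scene",n,depth(s,uv).round(4))
E
```

```text
key [0.4164 0.2204 0.0697]
mode [0.4224 0.1368 0.0648]
power [0.4265 0.0947 0.0657]
pan [0.5855 0.1731 0.0853]
w1 [ 0.6058 -0.2129  0.1099]
w2 [ 0.5533 -0.1364  0.0744]
w3 [ 0.5457 -0.2028  0.0834]
w4 [ 0.5323 -0.2715  0.0925]
w5 [ 0.6023 -0.2766  0.0596]
fl [0.4791 0.182  0.0497]
scene key [0.4244 0.2233 0.0651]
scene pan [0.5892 0.1749 0.0836]
scene w1 [ 0.6253 -0.2111  0.107 ]
```

View pics/crop.png

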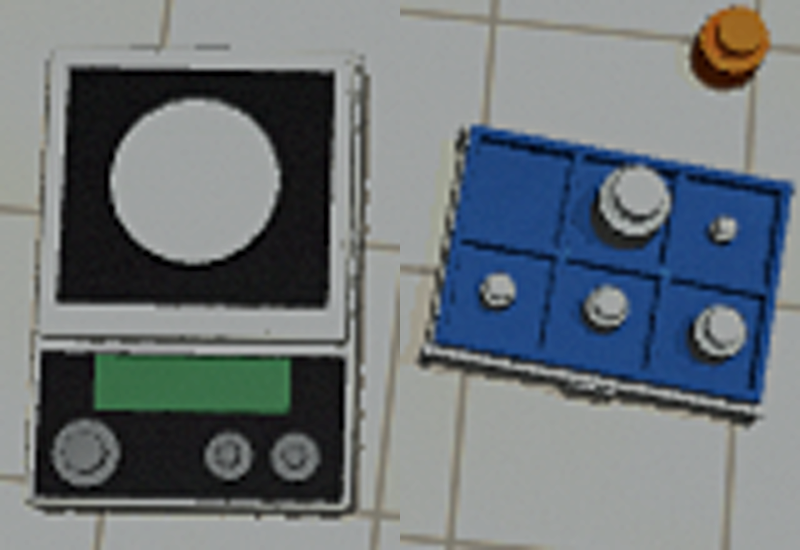

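The crop shows:
- **Weight:** the steel weight at crop (635,195) is clearly the largest in the case, and its depth gives a top at 0.110, which matches 46 + 64 mm.
- **Key:** the large key at crop (86,453) appears to sit inside a wider ring.

Next I'll look at the key up close with the wrist camera.

```bash
python3 - <<'E'
from h import *
import pickle
print(robot.read_ee_rot())
robot.gripper_to(0.0)
q=[0,1,0,0]
th=0.08
for x,y,z,n in((.36,.22,.22,"w1"),(.40,.18,.24,"w2")):
    try: robot.move_to([x,y,z],[0,np.cos(th/2),np.sin(th/2),0])
    except Exception as e: print(n,repr(e)); continue
    c=cam("wrist"); save(c,n+".png"); pickle.dump(dict(c),open(n+".pkl","wb")); print(n,robot.read_tcp_pos(),-np.array(c["R"]).T@c["t"],np.array(c["R"])[2])
print(robot.read_clock(),robot.read_joint_positions(),robot.read_ee_rot())
a=cv2.imread("pics/w1.png");b=cv2.imread("pics/w2.png");cv2.imwrite("pics/w12.png",cv2.resize(np.hstack([a,b]),(800,300)))
E
```

```text
[-9.01421128e-04  9.90442122e-01  1.37926024e-01  4.02394282e-05]
w1 [0.36036813 0.21969709 0.2200768 ] [0.43300813 0.22512844 0.34479259] [-0.28752175 -0.02256414 -0.95750828]
w2 [0.40002512 0.17968445 0.2397821 ] [0.47349117 0.18448437 0.36520309] [-0.28717529 -0.02174022 -0.9576313 ]
4.35 [ 1.62339313e-01 -2.68862781e-01  2.08605363e+00  2.93295251e-04
  1.32505271e+00  1.65430806e+00] [-1.01251200e-04  9.99224721e-01  3.93678907e-02 -3.40436744e-04]
```

View pics/w12.png

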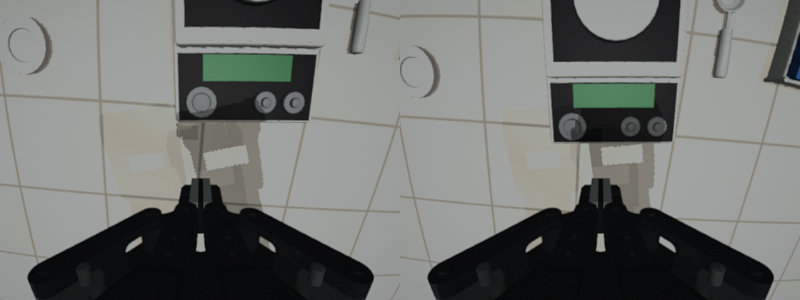

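The wrist views show the key panel: the large key is at about (281,143) in w1 and (241,177) in w2 (full resolution). The shut fingers are near (280,260). I'll enlarge the key and sample the height across it.

```bash
python3 - <<'E'
from h import *
import pickle
A=pickle.load(open("w1.pkl","rb"));B=pickle.load(open("w2.pkl","rb"))
a=A["pixels"][115:170,245:325,::-1];b=B["pixels"][150:205,205:285,::-1]
cv2.imwrite("pics/kcrop.png",cv2.convertScaleAbs(np.vstack([cv2.resize(i,None,fx=5,fy=5,interpolation=cv2.INTER_CUBIC) for i in(a,b)]),alpha=1.7))
print([depth(A,(u,143))[2].round(4) for u in range(257,310,3)])
print([depth(A,(282,v))[2].round(4) for v in range(120,168,3)])
E
```

```text
[np.float64(0.0492), np.float64(0.0494), np.float64(0.0588), np.float64(0.0587), np.float64(0.0656), np.float64(0.0667), np.float64(0.067), np.float64(0.0674), np.float64(0.067), np.float64(0.0668), np.float64(0.0671), np.float64(0.067), np.float64(0.0669), np.float64(0.0596), np.float64(0.0586), np.float64(0.0582), np.float64(0.0484), np.float64(0.0486)]
[np.float64(0.0489), np.float64(0.0587), np.float64(0.0591), np.float64(0.0596), np.float64(0.0666), np.float64(0.0669), np.float64(0.0668), np.float64(0.067), np.float64(0.0665), np.float64(0.0669), np.float64(0.0663), np.float64(0.0662), np.float64(0.0645), np.float64(0.0588), np.float64(0.0589), np.float64(0.0487)]
```

View pics/kcrop.png

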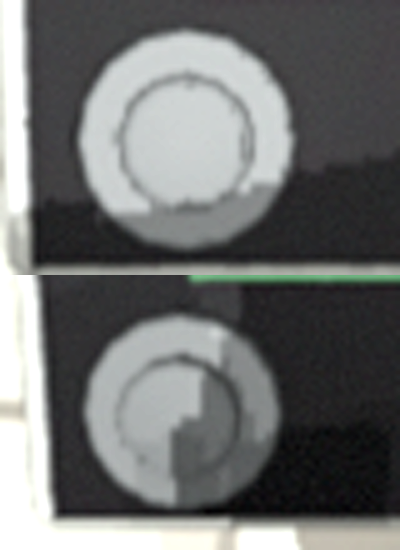

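The heights show the key top about 0.067 m up, standing about 8 mm proud of its collar at 0.058 m. Flat shut fingertips can therefore press it through the 4 mm travel. I'll triangulate its centre and press.

```bash
cat >> h.py <<'E'
def tri(cs,uvs):
    M=np.zeros((3,3));b=np.zeros(3)
    for c,uv in zip(cs,uvs):
        o,d=ray(c,uv); d/=np.linalg.norm(d); P=np.eye(3)-np.outer(d,d); M+=P;b+=P@o
    x=np.linalg.solve(M,b)
    return x
E
python3 - <<'E'
from h import *
import pickle
A=pickle.load(open("w1.pkl","rb"));B=pickle.load(open("w2.pkl","rb"));T=pickle.load(open("top.pkl","rb"))
k=tri([A,B],[(281.8,143),(240.6,177.2)])
k1=onz(A,(281.8,143),.066);k2=onz(B,(240.6,177.2),.066);k3=onz(T,(211.4,250.4),.066)
print(k,k1,k2,k3)
p=(k1+k2)/2
if not(.055<k[2]<.08 and np.linalg.norm(k1-k2)<.006): raise SystemExit("check")
q=robot.read_ee_rot()
robot.move_to([p[0],p[1],.14],q)
robot.movel([p[0],p[1],.096])
f0=robot.read_wrist_force()
s=robot.movel([p[0],p[1],.077],v=.015,max_force=9)
robot.sleep(.3)
print(s,robot.read_tcp_pos(),robot.read_wrist_force()-f0)
E
```

```text
[0.41542069 0.2226402  0.05866485] [0.41568491 0.22252869 0.066     ] [0.4169989  0.22190099 0.066     ] [0.41545367 0.22256324 0.066     ]
True [0.41630063 0.22222733 0.08071756] [-2.88962462 -1.03056329  5.84506708]
```

```bash
python3 - <<'E'
from h import *
p=robot.read_tcp_pos()
s=robot.movel([p[0],p[1],.0775],v=.01,max_force=8)
robot.sleep(.3)
print(s,robot.read_tcp_pos(),robot.read_wrist_force())
robot.movel([p[0],p[1],.11],v=.05); print(robot.read_wrist_force())
robot.movel([p[0],p[1],.24],v=.2)
c=cam("wrist"); save(c,"after.png")
import pickle
th=.08; q=[0,np.cos(th/2),np.sin(th/2),0]
for y,n in((-.22,"c1"),(-.17,"c2")):
    robot.move_to([.53,y,.25],q)
    c=cam("wrist"); save(c,n+".png"); pickle.dump(dict(c),open(n+".pkl","wb"))
print(robot.read_clock())
a,b=[cv2.imread(f"pics/{n}.png")[:300] for n in("c1","c2")]
cv2.imwrite("pics/c12.png",cv2.resize(np.vstack([a,b]),None,fx=1,fy=1))
E
```

```text
True [0.41629892 0.22223405 0.08068033] [-1.47257443 -1.64723876  6.09958496]
[-0.74390418 -0.52473839 -0.08999685]
10.7833
```

View pics/c12.png

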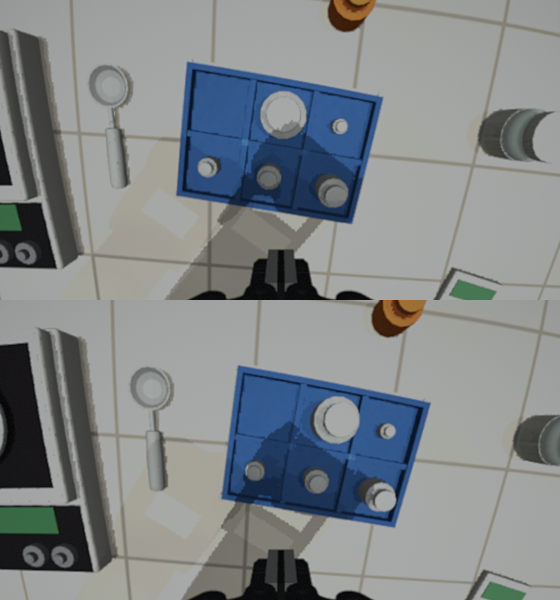

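c1 shows the largest weight at (283,115). In c2 it is at about (340,119), with the knob's bright disc on top. Both are in the rear middle pocket. I'll take the knob centre from a height mask in both views, and do the same for the pan from the top view.

```bash
cat >> h.py <<'E'
def world(c):
    v,u=np.mgrid[0:420,0:560]; K=c["intrinsics"]; d=np.stack([(u-K[0,2])/K[0,0],(v-K[1,2])/K[1,1]],-1); s=d.copy()
    for _ in range(20): s=d/(1+c["k1"]*(s**2).sum(-1,keepdims=True))
    z=c["z_map"][...,None]; return (np.concatenate([s*z,z],-1)-c["t"])@np.array(c["R"])
def blob(c,lo,hi,xy,r):
    W=world(c); m=((W[...,2]>lo)&(W[...,2]<hi)&(np.hypot(W[...,0]-xy[0],W[...,1]-xy[1])<r)).astype(np.uint8)
    k=max(cv2.findContours(m,cv2.RETR_EXTERNAL,cv2.CHAIN_APPROX_NONE)[0],key=cv2.contourArea)
    return cv2.minEnclosingCircle(k),np.median(W[m>0],0)
E
python3 - <<'E'
from h import *
import pickle
C=[pickle.load(open(n+".pkl","rb")) for n in("c1","c2")]
uv=[]
for c in C:
    (e,r),m=blob(c,.103,.118,(.612,-.212),.03); uv.append(e)
    print("knob",e,r,m.round(4),onz(c,e,.110).round(4),"diam",2*r*(np.linalg.norm(ray(c,e)[0]-m))/c["intrinsics"][0,0])
print(tri(C,uv).round(4))
for n in("top","scene"):
    c=pickle.load(open(n+".pkl","rb")); (e,r),m=blob(c,.077,.095,(.587,.174),.06)
    print("pan",n,e,r,m.round(4),onz(c,e,.084).round(4),"diam",2*r*np.linalg.norm(ray(c,e)[0]-m)/c["intrinsics"][0,0])
E
```

```text
knob (283.0, 113.80000305175781) 17.9121036529541 [ 0.6112 -0.2149  0.1107] [ 0.6113 -0.2148  0.11  ] diam 0.03254618283849993
knob (340.490234375, 119.5334701538086) 17.702442169189453 [ 0.611  -0.2142  0.1107] [ 0.6109 -0.2145  0.11  ] diam 0.03281707421416342
[ 0.6111 -0.2148  0.1084]
pan top (233.76434326171875, 195.64463806152344) 17.39594841003418 [0.5855 0.1743 0.0848] [0.5869 0.1741 0.084 ] diam 0.1067408511239294
pan scene (325.53448486328125, 216.84483337402344) 13.830327033996582 [0.5876 0.1731 0.0838] [0.5886 0.1732 0.084 ] diam 0.10406869541366615
```

The knob centre is (0.611, -0.215, 0.110), with a 32 mm disc (expected 30 mm) and both views agreeing. The pan is at (0.587, 0.174, 0.084) in both views. I'll point at the weight, then look at the pan closely on the way to pointing there.

```bash
python3 - <<'E'
from h import *
th=.08; q=[0,np.cos(th/2),np.sin(th/2),0]
robot.move_to([.611,-.2147,.20],q); robot.movel([.611,-.2147,.1548],v=.08)
robot.sleep(2.0); print(robot.read_tcp_pos(),robot.read_ee_rot())
robot.movel([.611,-.2147,.25],v=.2)
robot.move_to([.49,.174,.25],q)
c=cam("wrist"); save(c,"p1.png"); (e,r),m=blob(c,.077,.095,(.587,.174),.06); p=onz(c,e,.084)
print("pan",e,r,m.round(4),p.round(4))
p=(p+np.array([.5870,.1738,.084]))/2 if np.linalg.norm(p[:2]-[.587,.174])<.006 else np.array([.587,.1738,.084])
robot.move_to([p[0],p[1],.19],q); robot.movel([p[0],p[1],.129],v=.08); robot.sleep(1.5)
print(p,robot.read_tcp_pos(),robot.read_wrist_force(),robot.read_clock())
c=cam("scene"); save(c,"end.png")
a=c["pixels"][130:310,150:420,::-1]; b=cv2.imread("pics/p1.png")
cv2.imwrite("pics/endc.png",np.vstack([cv2.resize(a,(450,300)),cv2.resize(b,(450,300))]))
E
```

```text
[ 0.61100156 -0.21469194  0.15480167] [1.05708663e-05 9.99200191e-01 3.99872357e-02 7.53063847e-06]
pan (287.0919189453125, 98.25374603271484) 56.977386474609375 [0.5867 0.1743 0.0848] [0.587  0.1743 0.084 ]
[0.58697518 0.17404617 0.084     ] [0.5869825  0.17404762 0.12901849] [-0.61192113  0.55558095 -0.75700019] 19.1333
```

View pics/endc.png

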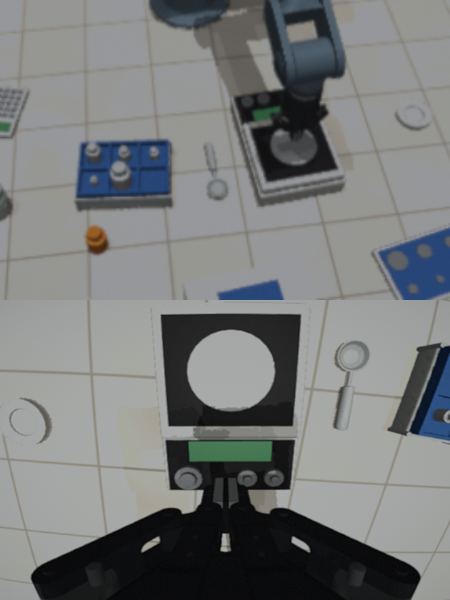

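The final picture shows the tool over the middle of the pan at crop (295,145), with the weights, spoon and dish unmoved and the keys up. I'll hand the job in.

```bash
python3 -c "
from station import robot
print(robot.close_job())"
```

```text
the job is handed in; nothing more can be done
None
```

I pressed the large key down until it stopped moving and let it come back up, pointed at the 500 g weight from 4.5 cm above its knob for 2 s, and handed in at about 19 s of the 45 s, still pointing 4.5 cm above the middle of the pan; the key's travel has no direct reading, so the full press is judged from force and position.

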